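# Clamp the glaze cell into the light checker

## Robot

A 7-joint arm with a two-finger parallel gripper is mounted at the origin on the work surface. World frame = base frame: x ahead of the robot, y to its left, z up, the work surface at z = 0. Lengths are in m, angles in rad, forces in N, time in s.
With the tool pointing down it reaches from about 0.4 to 0.9 m from the base axis. Payload 5.5 kg.
Tool frame: the origin (TCP) lies midway between the tips of the shut fingers; the grasp point (between the pads) lies 19 mm behind it; z points along the fingers, y is the line along which they close (so a half turn about z gives the same grasp; the last joint's range is limited). The gripper opens to 92 mm and grips with 3 to 60 N. Pads are 19 mm wide; open, the fingers measure 130 mm over their backs; the gripper's body (75 mm by 190 mm) begins 47 mm behind the grasp point.
Start: joints at [-0.853, 0.501, -0.427, 1.55, 0.221, 1.138, -0.21], TCP at [0.285, 0.584, 0.227] pointing down, gripper open.
Joint ranges: [-2.88, 2.88], [-0.31, 2.03], [-1.54, 1.56], [0.2, 2.42], [-1.41, 4.55], [0.19, 2.02], [-2.57, 2.57]. Speed limits (rad/s): [2.57, 2.57, 3.14, 3.14, 3.14, 3.14, 3.14].

## Interface

Orientations are given as a rotation vector (axis times angle).
In Python, from rig import arm gives the robot as it stands.
- The arm moves only by the shell command python3 -m jog 'ROWS'. ROWS is a JSON object of lists of equal length, an entry for each row: "delta_pos": the shift along the tool's x, y, z in units of 0.4 m (1.0 is 0.4 m), a list of three; "turn": the turn, a rotation vector about the tool's x, y, z in units of 1.5 rad (1.0 is 1.5 rad), a list of three; "grip": the closure, from 0 (fully open) to 1 (shut). A call has exactly 5 rows; each row is the pose to reach, as a shift and turn from the pose commanded when the call began, along the tool's axes at that moment; what a row does not reach only later rows make up. A row lasts 1/12 s, in which the tool goes at most 41.7 mm and 7.16 degrees, less where a joint would pass 70% of its speed; a pose out of reach is approached as far as the arm can. A call with a number of a shift or a turn outside -1 to 1 is refused whole. A call with a gripper value outside its range is refused whole. The fingers move at their own pace and stop on an object; the grip force is fixed at half the most. Time passes only in rows, so rows that repeat a pose let the fingers close, or fill a call up. It gives the time, the measured TCP pose, the force, the opening and the grip force at its end, in the units of the state.
- arm.get_obs(): the state, without advancing time (a new reading comes with each control period).
- arm.capture(name): name is "side" or "top"; returns a dict with "frame" (400x640x3 uint8, red, green, blue), "intrinsics" (3x3 intrinsics, pixels), "k1" (the pictures are not rectified: a ray, as slopes to the right and down, at radius r is drawn at 1 + k1 r^2 times it, then the intrinsics apply), "eye" and "attitude" of the camera in the world. Camera axes: x right, y down, z forward; pixel columns grow to the right and rows downward; lengths in m; the calibration is good to about 2 mm. A picture is of the moment at which its call begins. There is no depth.
- arm.hand_in(): hands the job in; it is judged then, once.
The state is a dict: "t": time; "qpos": joint angles; "dq": joint speeds; "joint_efforts": joint torques, N m; "tcp_pos": TCP position; "tool_rot": TCP orientation; "wrist_force": force on the tool from outside, world axes, zero at the start; "ft_torque": the same for the moment, N m; "grip_width": finger opening in m; "grip_force": force on a finger pad.
Only numpy, scipy, OpenCV 4.12 (cv2) and the standard library are available. Lean on these libraries where they do the work, as an engineer would, in place of code of your own. Each camera call takes 0.05 s, during which the arm holds its last target. There are 200 camera calls.

## Task

Pick the glass-windowed glaze cell off the wooden tray by its ribbed sides, without touching its glass, and set it in the light checker so that its clear faces look along the light path between the two posts. To get it in, push the spring jaw back with the cell's side until the cell's foot clears the low lip opposite, then press it down gently until it stands fully home on the carrier floor, and let go so that the jaw clamps it against the lip. Do not force the cell or hit it hard against the checker, and leave the pots and the other block alone.

Things in the scene. Friction and masses are not known exactly. Their poses are not given: they have to be found in the camera images.
- cell: Glaze cell: upright grey block 26 x 26 mm, 84 mm tall, 0.14 kg, standing on the tray (its top 8 mm above the table). Clear glass faces look along its +y and -y; ribbed sides, to be held, along +x and -x. A ridge 3 mm high on top runs along y. Origin: centre of underside, z up; a half turn is no difference. Grip it 55 to 70 mm above its underside so the fingers stay above the jaw.
- panes: The cell's two glass faces, 18 mm wide, 12 to 74 mm above its underside, recessed 0.5 mm. Fixed to the cell, same origin and axes. Fingers must not touch them, and they chip if cell and checker press on each other with more than 30 N.
- checker: Light checker: fixed grey base 170 (x) x 210 (y) x 12 mm. Origin: centre of underside, z up. The light path runs along its y, 46 mm above the table, between two white posts (60 (x) x 50 (y) mm, tops at 66 mm, inner faces 47 mm each side of the centre). Between them is an aluminium carrier: floor 16 mm above the table, a low lip on its +x side, a taller sprung jaw on its -x side.
- seat (a point): Nominal place of the clamped cell's underside centre: on the carrier floor below the light path, axes as the checker. The carrier was trimmed by the last user: the true place is anywhere from -5 to +5 mm off this along x, is not measured, stays put during the work, and must be felt for. In y it is true, but nothing guides the cell in y: it must stand within 6 mm.
- lip (a point): Nominal middle of the lip's top edge on the side of the seat, 13 mm to +x of the seat and 12 mm above the carrier floor (28 mm above the table); off along x by the same unmeasured -5 to +5 mm as the seat. The lip is 40 mm long in y and 6 mm thick in x, square-edged, rigid.
- jaw (a joint): How far the jaw is pushed back to -x, in m: 0 at rest (gap to lip 20 mm, less than the cell), 0.006 with the cell clamped, 0.009 at its hard stop (gap 29 mm). Spring 3 N at rest plus 0.6 N per mm, 8.4 N at the stop; a steep rise beyond is the stop. Its friction drags by several N on a cell sliding down, and holds up one let go before it is fully down.
- jawtop (a point): Nominal middle of the resting jaw's top edge on the side of the seat, 7 mm to -x of the seat and 50 mm above the table; off along x by the same -5 to +5 mm; it does not follow the jaw. The jaw is 24 mm wide in y and 8 mm thick; behind it, 47 to 57 mm to -x of the seat, is its spring block, also 50 mm high.
- blank: Bystander: plain solid square block 30 x 30 x 62 mm, grey, no glass and no top ridge. Not the cell. Origin: centre of its underside.
- vase: Bystander: small white vase, 52 mm across, 78 mm tall, standing on the tray. Origin: centre of its underside.
- potlid: Bystander: white lidded pot with a small knob, 60 mm across, 48 mm tall, on the tray. Origin: centre of its underside.
- cup: Bystander: white cup, 68 mm across, 55 mm tall, on the table beyond the work. Origin: centre of its underside.
- figurine: Bystander: white rounded figurine, 56 mm across, 80 mm tall, on the table. Origin: centre of its underside.
- saucer: Bystander: low plate, 90 mm across, 18 mm tall, on the table beyond the checker. Origin: centre of its underside.
- paintjar: Bystander: amber jar, 48 mm across, 60 mm tall, on the table. Origin: centre of its underside.
Not all that is in view belongs to the job. What is shaped like the cell but pink, purple or red is not meant.

How it is judged:
By the outcome, as a careful person would: the job done as asked, in the order asked, and still so for the second after the job is handed in, with the robot touching nothing.
It also fails if it takes over 45 s, if anything falls off the work surface, if the arm or the gripper's body presses on something with over 40 N, if the wrist force passes 120 N, or if a joint passes its speed limit or range.

## Working session

There is one attempt and no reset: what is moved stays moved. The work goes in short steps, Python scripts to look and compute and a shell command to move; the robot and the scene stay as the last step left them, time stands still between calls to the robot, and variables do not carry over. Pictures are saved under pics/ and viewed, at most 10 in all, crops included, and the job is handed in when it is done.

```bash
mkdir -p pics; ls; python3 - <<'E'
from rig import arm
import cv2,pickle
for n in("side","top"):
    c=arm.capture(n); pickle.dump(c,open(n+"0.pkl","wb"))
    cv2.imwrite(f"pics/{n}0.png",c["frame"][:,:,::-1])
    print(n,c["intrinsics"],c["k1"],c["eye"],c["attitude"])
o=arm.get_obs();print(o)
E
```

```text
pics
side [[480.80313678   0.         324.98185646]
 [  0.         480.80313678 203.13284004]
 [  0.           0.           1.        ]] -0.11807313907588839 [ 0.34108644 -0.78726154  0.73923493] [-2.20036739  0.288319   -0.15136522]
top [[402.42422436   0.         317.15542333]
 [  0.         402.42422436 196.08184849]
 [  0.           0.           1.        ]] 0.024894743706692275 [0.44469572 0.07426668 0.95525261] [-2.1381981   2.17385627 -0.18725056]
{'t': 0.1, 'qpos': array([-0.85279936,  0.50176009, -0.4268005 ,  1.55133406,  0.22081828,
        1.13831648, -0.2103304 ]), 'dq': array([ 0.00011504, -0.00133725, -0.00074342, -0.00270963, -0.0014737 ,
       -0.00114224, -0.00040845]), 'joint_efforts': array([-1.11484551e-02, -5.67863452e+01, -5.83834738e+00, -2.79913706e+01,
       -6.89173909e-02,  2.40323064e-02,  6.78275501e-05]), 'tcp_pos': array([0.28529957, 0.58333791, 0.22578245]), 'tool_rot': array([-7.08127314e-01, -3.06029531e+00,  2.68012910e-03]), 'wrist_force': array([0.76691592, 0.43879172, 0.26179982]), 'ft_torque': array([-0.01664002, -0.06008136,  0.04541112]), 'grip_force': 0.0, 'grip_width': 0.09209079034924542}
```

View pics/top0.png

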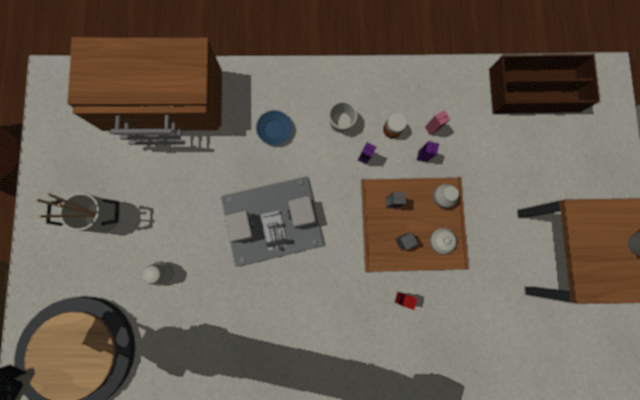

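View pics/side0.png

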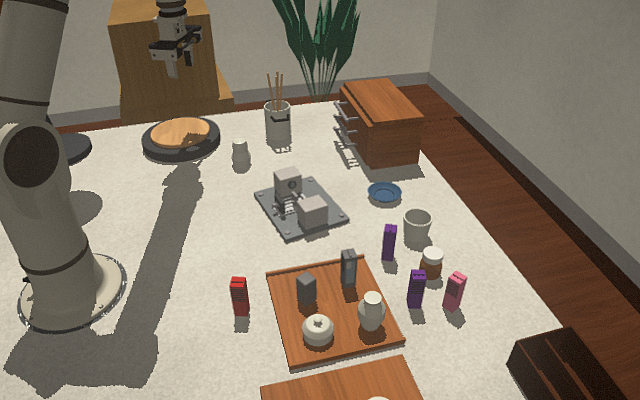

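The candidates are the grey block at side (348,268) / top (397,200), and the grey block at side (307,292) / top (408,242). The first is taller and appears to have a window and ridge, so it looks like the cell. The second looks like the blank. The pink, purple and red blocks are excluded. I'll confirm with an enlarged crop.

```bash
cat > h.py <<'E'
import numpy as np,cv2,pickle
from scipy.spatial.transform import Rotation as R
def att(c): 
    return R.from_rotvec(np.array(c["attitude"])).as_matrix()
def dist(c): return np.array([c["k1"],0,0,0,0.])
def ray(c,uv):
    p=cv2.undistortPoints(np.array([[uv]],float),c["intrinsics"],dist(c))[0,0]
    return att(c)@np.array([p[0],p[1],1.])
def at(c,uv,z):
    d=ray(c,uv);e=np.array(c["eye"]);return e+d*(z-e[2])/d[2]
def proj(c,P):
    q=(np.atleast_2d(P)-c["eye"])@att(c)
    return cv2.projectPoints(q,np.zeros(3),np.zeros(3),c["intrinsics"],dist(c))[0][:,0]
def load(n): return pickle.load(open(n,"rb"))
def crop(c,x,y,w,h,s): return cv2.resize(c["frame"][y:y+h,x:x+w,::-1],None,fx=s,fy=s,interpolation=cv2.INTER_CUBIC)
E
python3 - <<'E'
from h import *
t=load("top0.pkl");s=load("side0.pkl")
a=crop(t,375,180,60,75,6); b=crop(s,290,235,80,75,6)
cv2.imwrite("pics/c1.png",cv2.convertScaleAbs(np.hstack([a[:,:,:],b])[:, :800],alpha=1.3,beta=10))
cv2.imwrite("pics/c2.png",np.vstack([crop(t,215,170,120,100,5)])) 
for uv,z in(((397,200),.085),((408,242),.06),((273,221),.012)): print(uv,at(t,uv,z))
E
```

```text
(397, 200) [ 0.5630188  -0.12397154  0.085     ]
(408, 242) [ 0.47194367 -0.14961373  0.06      ]
(273, 221) [0.5276866  0.15349849 0.012     ]
```

View pics/c1.png

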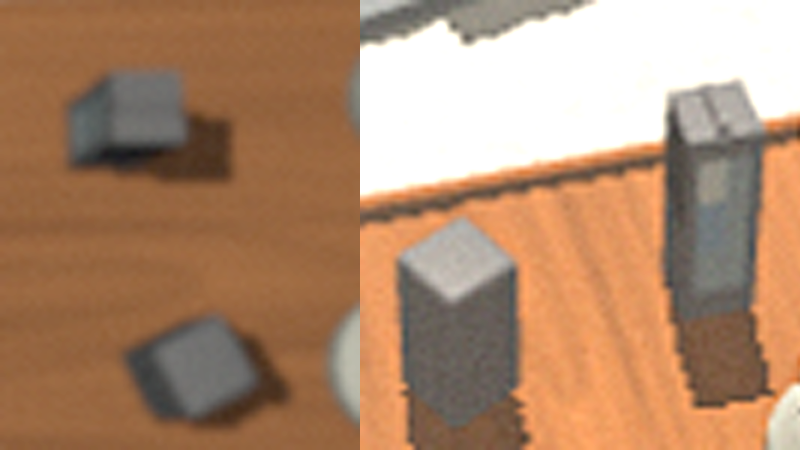

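View pics/c2.png

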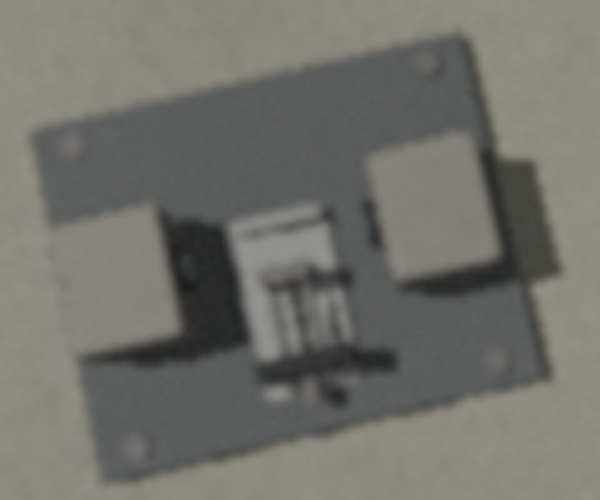

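The crop confirms it: the upper block (top view 399,197; side view 349,250) has the ridge and glass, so it is the cell. The plain one at top (408,242) is the blank. The checker's lip is at top-view (271,213), with the jaw and springs below it, so checker +x points up in the image.

```bash
python3 - <<'E'
from h import *
from scipy.optimize import least_squares as LS
t=load("top0.pkl");s=load("side0.pkl")
sub=lambda L,ox,oy,k,dx=0:np.array([((x-dx)/k+ox-.5+.5/k,(y)/k+oy-.5+.5/k) for x,y in L])
# cell top corners at z=.092-? (body top ~ .089..092)
ct=sub([(110,72),(183,72),(187,138),(108,140)],375,180,6)
cs=sub([(668,93),(740,82),(762,133),(692,145)],290,235,6,360)
for z in(.089,.092):
  print(z,"top",[at(t,p,z)[:2].round(4) for p in ct]);print("side",[at(s,p,z)[:2].round(4) for p in cs])
def pl(p,L,z): 
  c,s_=np.cos(p[2]),np.sin(p[2]); return np.array([[p[0]+c*x-s_*y,p[1]+s_*x+c*y,z] for x,y in L])
a=.013
T=[(a,a),(a,-a),(-a,-a),(-a,a)]
S=[(-a,-a),(a,-a),(-a,a)]
# side: order unknown -> use nearest by mean
f=lambda p:np.r_[(proj(t,pl(p,T,.092))-ct).ravel(),(proj(s,pl(p,T,.092)).mean(0)-cs.mean(0))*2]
r=LS(f,[.563,-.124,0]);print("cell",r.x,np.degrees(r.x[2]),r.fun.round(1))
B=[(.085,.105),(.085,-.105),(-.085,-.105),(-.085,.105)]
cb=sub([(32,130),(465,35),(550,378),(103,482)],215,170,5)
P=[(x,y) for x,y in B]
g=lambda p:(proj(t,pl(p,B,.012))-cb).ravel()
r=LS(g,[.53,.153,.2]);print("chk",r.x,np.degrees(r.x[2]),r.fun.round(1))
p=r.x
print("side proj of base",proj(s,pl(p,B,.012)).round(0).tolist())
# posts tops at .066
Q=[(.03,.047),(-.03,.047),(.03,-.047),(-.03,-.047)]
print("post inner pred crop",((proj(t,pl(p,Q,.066))-[215,170]+.5)*5).round(0).tolist())
print("lip inner top", ((proj(t,pl(p,[(.013,.02),(.013,-.02),(.019,.02),(.019,-.02)],.028))-[215,170]+.5)*5).round(0).tolist())
print("jaw top", ((proj(t,pl(p,[(-.007,.012),(-.007,-.012)],.05))-[215,170]+.5)*5).round(0).tolist())
M=R.from_rotvec([-7.08127314e-01, -3.06029531e+00,  2.68012910e-03]).as_matrix();print(M.round(3))
E
```

```text
0.089 top [array([ 0.5812, -0.115 ]), array([ 0.5808, -0.1417]), array([ 0.5565, -0.1419]), array([ 0.5562, -0.1131])]
side [array([ 0.5599, -0.111 ]), array([ 0.5847, -0.1119]), array([ 0.5841, -0.1374]), array([ 0.5603, -0.137 ])]
0.092 top [array([ 0.5807, -0.1143]), array([ 0.5803, -0.141 ]), array([ 0.5561, -0.1412]), array([ 0.5558, -0.1124])]
side [array([ 0.5589, -0.1141]), array([ 0.5836, -0.115 ]), array([ 0.583 , -0.1404]), array([ 0.5593, -0.14  ])]
cell [ 0.56983444 -0.12748059 -0.01877833] -1.0759192793130041 [ 0.1 -1.1 -0.2 -1.  -0.4 -0.2  0.8 -0.6 -1.3  0.3]
chk [0.52934469 0.15504458 0.21158027] 12.122656290625866 [-0.1 -0.3  0.3 -0.8 -0.3  0.4  0.1  0.7]
side proj of base [[310.0, 176.0], [348.0, 219.0], [283.0, 240.0], [252.0, 192.0]]
post inner pred crop [[160.0, 201.0], [188.0, 334.0], [368.0, 154.0], [397.0, 285.0]]
lip inner top [[238.0, 233.0], [323.0, 214.0], [235.0, 221.0], [320.0, 201.0]]
jaw top [[259.0, 268.0], [311.0, 256.0]]
[[-0.898  0.439 -0.001]
 [ 0.439  0.898 -0.002]
 [ 0.    -0.002 -1.   ]]
```

Cell is at about (0.570, -0.127), yaw -1°. Checker is at (0.529, 0.155), yaw 12°. I'm setting out towards the cell now.

```bash
python3 -m jog '{"delta_pos":[[-0.06,-0.055,0],[-0.14,-0.13,0],[-0.21,-0.19,0],[-0.29,-0.26,0],[-0.36,-0.32,0]],"turn":[[0,0,0.07],[0,0,0.15],[0,0,0.23],[0,0,0.31],[0,0,0.39]],"grip":[0.4,0.4,0.4,0.4,0.4]}'
cat > go.py <<'E'
import sys
from h import *
from rig import arm
# usage: go.py x y z yangle_deg : remaining shift (units) from measured pose, in tool axes
o=arm.get_obs();M=R.from_rotvec(o["tool_rot"]).as_matrix();p=o["tcp_pos"]
print("t %.2f p %s yang %.2f tilt %s F %s w %.4f gf %.1f"%(o["t"],p.round(4),np.degrees(np.arctan2(M[1,1],M[0,1])),M[:2,2].round(4),o["wrist_force"].round(2),o["grip_width"],o["grip_force"]))
if len(sys.argv)>3:
    x,y,z,a=map(float,sys.argv[1:5]);a=np.radians(a)
    G=np.array([[-np.sin(a),np.cos(a),0],[np.cos(a),np.sin(a),0],[0,0,-1]]).T
    G[:,0]=np.cross(G[:,1],G[:,2])
    print("shift",(M.T@(np.array([x,y,z])-p)/.4).round(4),"turn",(R.from_matrix(M.T@G).as_rotvec()/1.5).round(4))
E
python3 go.py .570 -.127 .2 -1
```

```text
t: 0.52
tcp_pos: [0.3591, 0.403, 0.2263]
tool_rot: [1.569, 2.721, -0.002]
wrist_force: [1.2, -0.2, -0.2]
grip_width: 0.0631
grip_force: 0.0
t 0.52 p [0.3591 0.403  0.2263] yang 30.06 tilt [-0.0005 -0.001 ] F [ 1.24 -0.22 -0.2 ] w 0.0631 gf 0.0
shift [-1.4109 -0.2074  0.0667] turn [-0.0005  0.0006  0.3614]
```

```bash
python3 -m jog '{"delta_pos":[[-0.1,-0.015,0],[-0.2,-0.03,0],[-0.3,-0.045,0],[-0.4,-0.06,0],[-0.5,-0.075,0]],"turn":[[0,0,0.07],[0,0,0.14],[0,0,0.21],[0,0,0.28],[0,0,0.36]],"grip":[0.4,0.4,0.4,0.4,0.4]}' | head -2; python3 go.py .570 -.127 .2 -1
```

```text
t: 0.93
tcp_pos: [0.4341, 0.216, 0.2266]
t 0.93 p [0.4341 0.216  0.2266] yang -0.80 tilt [-0.0002 -0.    ] F [ 0.37  0.64 -0.3 ] w 0.0556 gf 0.0
shift [-0.8527  0.3517  0.0664] turn [-0.0002  0.      0.0023]
```

```bash
python3 -m jog '{"delta_pos":[[-0.095,0.04,0],[-0.19,0.08,0],[-0.285,0.12,0],[-0.38,0.16,0],[-0.475,0.195,0]],"turn":[[0,0,0],[0,0,0],[0,0,0],[0,0,0],[0,0,0]],"grip":[0.4,0.4,0.4,0.4,0.4]}' | head -2; python3 -m jog '{"delta_pos":[[-0.095,0.04,0],[-0.19,0.08,0],[-0.285,0.12,0],[-0.34,0.14,0],[-0.36,0.148,0]],"turn":[[0,0,0],[0,0,0],[0,0,0],[0,0,0],[0,0,0]],"grip":[0.4,0.4,0.4,0.4,0.4]}' | head -2; python3 - <<'E'
from h import *
from rig import arm
c=arm.capture("top");pickle.dump(c,open("top1.pkl","wb"))
s=arm.capture("side");pickle.dump(s,open("side1.pkl","wb"))
cv2.imwrite("pics/c3.png",np.hstack([crop(c,370,160,80,100,5),crop(s,300,200,80,100,5)]))
E
python3 go.py .570 -.127 .15 -1
```

```text
t: 1.35
tcp_pos: [0.5107, 0.0254, 0.2266]
t: 1.77
tcp_pos: [0.5684, -0.1231, 0.2263]
t 1.87 p [ 0.5679 -0.1191  0.226 ] yang -0.72 tilt [-0.0012 -0.0004] F [-0.16 -0.18 -0.2 ] w 0.0552 gf 0.0
shift [-0.0196  0.0056  0.1901] turn [-0.0008  0.0003  0.0033]
```

View pics/c3.png

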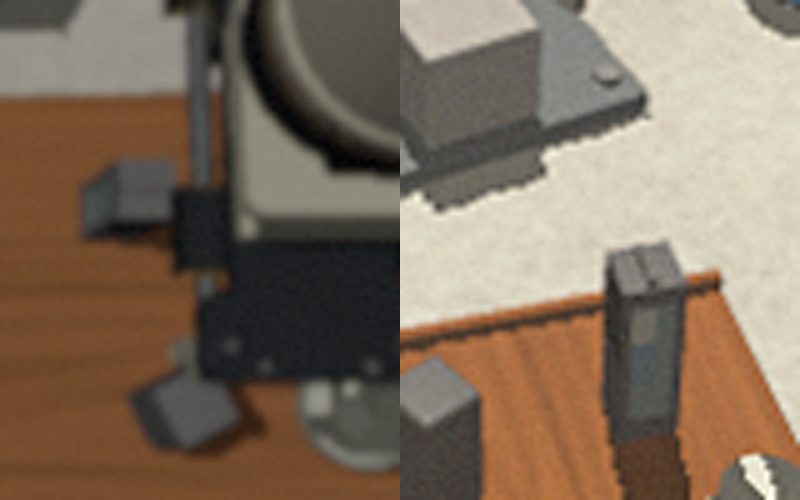

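The picture shows the gripper hanging over the cell, whose top is at top-view (399,196) and side-view (429,254). The tray pieces are undisturbed. The fit from both views agrees to within 3 mm, so I'm descending with 14 mm clearance on each side.

```bash
python3 -m jog '{"delta_pos":[[-0.01,0.005,0.06],[-0.021,0.006,0.14],[-0.021,0.006,0.22],[-0.021,0.006,0.28],[-0.021,0.006,0.3]],"turn":[[0,0,0.003],[0,0,0.003],[0,0,0.003],[0,0,0.003],[0,0,0.003]],"grip":[0.4,0.4,0.4,0.4,0.4]}'; python3 go.py .570 -.127 .054 -1;  python3 -m jog '{"delta_pos":[[0,0,0.02],[0,0,0.06],[0,0,0.1],[0,0,0.125],[0,0,0.13]],"turn":[[0,0,0],[0,0,0],[0,0,0],[0,0,0],[0,0,0]],"grip":[0.4,0.4,0.4,0.4,0.4]}'; python3 go.py .570 -.127 .054 -1
python3 - <<'E'
from h import *
from rig import arm
c=arm.capture("top")
s=arm.capture("side")
cv2.imwrite("pics/c4.png",np.hstack([crop(c,370,160,80,100,5),crop(s,300,200,80,100,5)]))
E
```

```text
t: 2.28
tcp_pos: [0.5671, -0.1217, 0.1026]
tool_rot: [-2.228, -2.205, 0.005]
wrist_force: [-0.9, -0.3, -0.1]
grip_width: 0.0554
grip_force: 0.0
t 2.28 p [ 0.5671 -0.1217  0.1026] yang -0.58 tilt [-0.0073  0.0029] F [-0.85 -0.26 -0.11] w 0.0554 gf 0.0
shift [-0.0134  0.0082  0.1215] turn [-0.0049 -0.0019  0.0049]
t: 2.7
tcp_pos: [0.5701, -0.1244, 0.054]
tool_rot: [-2.234, -2.207, 0.001]
wrist_force: [-0.1, 1.2, 0.5]
grip_width: 0.0552
grip_force: 0.0
t 2.70 p [ 0.5701 -0.1244  0.054 ] yang -0.70 tilt [-0.0013  0.0008] F [-0.13  1.25  0.54] w 0.0552 gf 0.0
shift [-0.0066 -0.0002 -0.0001] turn [-0.0009 -0.0005  0.0034]
```

View pics/c4.png

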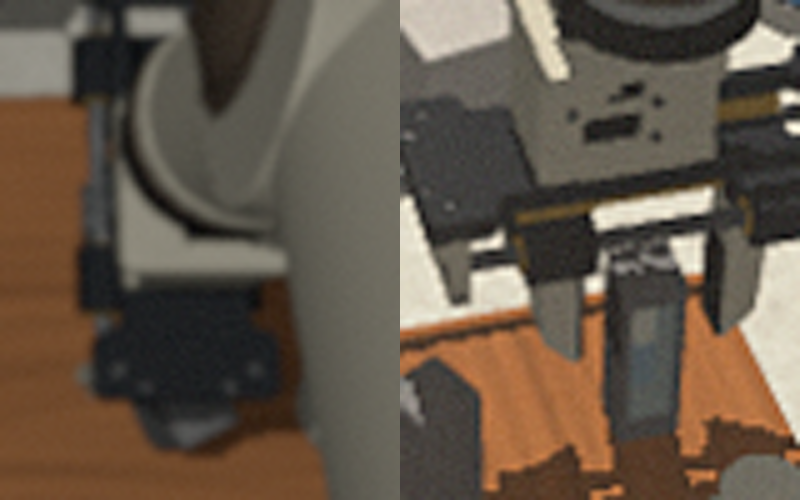

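The fingers straddle the cell (side crop 645,340), with a gap on both sides. I'm nudging it and closing.

```bash
python3 -m jog '{"delta_pos":[[-0.007,0,0],[-0.007,0,0],[-0.007,0,0],[-0.007,0,0],[-0.007,0,0]],"turn":[[0,0,0],[0,0,0],[0,0,0],[0,0,0],[0,0,0]],"grip":[0.5,0.6,0.65,0.7,0.75]}'; python3 -m jog '{"delta_pos":[[0,0,0],[0,0,0],[0,0,0],[0,0,0],[0,0,0]],"turn":[[0,0,0],[0,0,0],[0,0,0],[0,0,0],[0,0,0]],"grip":[0.8,0.9,1,1,1]}';python3 go.py .5293 .155 .2 12.1
```

```text
t: 3.22
tcp_pos: [0.5708, -0.1285, 0.0551]
tool_rot: [2.236, 2.206, 0.001]
wrist_force: [-0.7, 0.1, 0.1]
grip_width: 0.0265
grip_force: 0.1
t: 3.63
tcp_pos: [0.5708, -0.1284, 0.0551]
tool_rot: [2.236, 2.206, 0.0]
wrist_force: [-1.4, 0.4, 5.7]
grip_width: 0.0258
grip_force: 30.0
t 3.63 p [ 0.5708 -0.1284  0.0551] yang -0.77 tilt [ 0.0005 -0.    ] F [-1.45  0.4   5.66] w 0.0258 gf 30.0
shift [ 0.7071 -0.1131 -0.3623] turn [ 3.000e-04  1.000e-04 -1.498e-01]
```

```bash
python3 -m jog '{"delta_pos":[[0,0,-0.02],[0,0,-0.06],[0,0,-0.12],[0,0,-0.2],[0,0,-0.28]],"turn":[[0,0,0],[0,0,0],[0,0,0],[0,0,0],[0,0,0]],"grip":[1,1,1,1,1]}'|head -2; python3 -m jog '{"delta_pos":[[0.06,-0.01,-0.04],[0.14,-0.025,-0.06],[0.24,-0.04,-0.08],[0.34,-0.055,-0.08],[0.44,-0.07,-0.08]],"turn":[[0,0,-0.03],[0,0,-0.06],[0,0,-0.09],[0,0,-0.12],[0,0,-0.15]],"grip":[1,1,1,1,1]}'|head -2;python3 go.py .5293 .155 .2 12.1
```

```text
t: 4.05
tcp_pos: [0.5692, -0.1281, 0.1669]
t: 4.47
tcp_pos: [0.5445, 0.0494, 0.1996]
t 4.47 p [0.5445 0.0494 0.1996] yang 12.19 tilt [0.0012 0.0002] F [ 0.61  1.09 -1.33] w 0.0254 gf 30.0
shift [ 0.266   0.0185 -0.0011] turn [0.0008 0.0001 0.0011]
```

```bash
python3 -m jog '{"delta_pos":[[0.08,0.005,0],[0.16,0.01,0],[0.22,0.015,0],[0.25,0.018,0],[0.26,0.018,0]],"turn":[[0,0,0],[0,0,0],[0,0,0],[0,0,0],[0,0,0]],"grip":[1,1,1,1,1]}'|head -2; python3 -m jog '{"delta_pos":[[0,0,0.03],[0,0,0.07],[0,0,0.1],[0,0,0.12],[0,0,0.12]],"turn":[[0,0,0],[0,0,0],[0,0,0],[0,0,0],[0,0,0]],"grip":[1,1,1,1,1]}'|head -2
python3 - <<'E'
from h import *
from rig import arm
s=arm.capture("side");pickle.dump(s,open("side2.pkl","wb"))
cv2.imwrite("pics/c5.png",crop(s,245,110,120,130,4.6 and 4))
E
python3 go.py .5293 .155 .2 12.1
```

```text
t: 4.88
tcp_pos: [0.5293, 0.1539, 0.1986]
t: 5.3
tcp_pos: [0.5288, 0.1492, 0.1485]
t 5.35 p [0.5295 0.1497 0.1496] yang 12.03 tilt [-0.0024 -0.0012] F [ 1.28 -0.37 -1.75] w 0.0257 gf 30.0
shift [ 0.0129  0.0019 -0.1259] turn [-0.0017  0.0005 -0.0008]
```

View pics/c5.png

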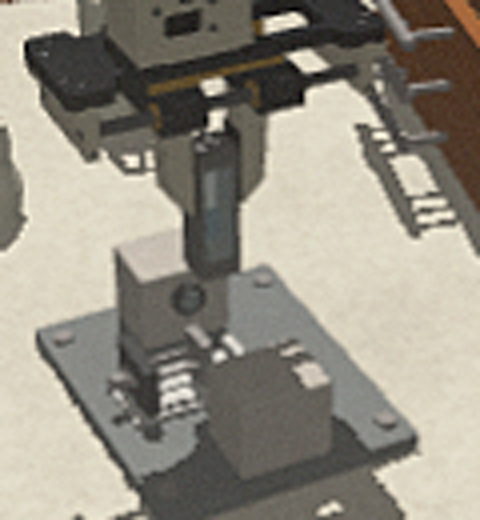

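```bash
python3 - <<'E'
from h import *
from scipy.optimize import least_squares as LS
t=load("top0.pkl");s=load("side2.pkl")
def pl(p,L): 
  c,s_=np.cos(p[2]),np.sin(p[2]); return np.array([[p[0]+c*x-s_*y,p[1]+s_*x+c*y,z] for x,y,z in L])
B=[(.085,.105,.012),(.085,-.105,.012),(-.085,-.105,.012),(-.085,.105,.012)]
sub=lambda L,ox,oy,k:np.array([(x/k+ox-.5+.5/k,y/k+oy-.5+.5/k) for x,y in L])
cb=sub([(32,130),(465,35),(550,378),(103,482)],215,170,5)
sb=sub([(268,265),(417,438),(38,335)],245,110,4)
# near post top corners in side crop: left, far, right  (post at -y, y -.047..-.097)
Pn=[(-.03,-.047,.066),(.03,-.047,.066),(.03,-.097,.066),(-.03,-.097,.066)]
ks=[0,1,3]
for w in(0,1,30):
  f=lambda p:np.r_[(proj(t,pl(p,B))-cb).ravel()*(1 if w<30 else .01),min(w,1)*(proj(s,pl(p,B))[ks]-sb).ravel()]
  r=LS(f,[.53,.153,.2]);print(w,r.x.round(4),np.degrees(r.x[2]).round(2),r.fun.round(1))
  print("post pred crop",((proj(s,pl(r.x,Pn))-[245,110]+.5)*4).round(0).tolist())
p=[.5295,.1497,np.radians(12.0)];a=.013
zz=.1496-.0461
print("cell pred bottom",((proj(s,pl(p,[(-a,-a,zz),(a,-a,zz),(-a,a,zz)]))-[245,110]+.5)*4).round(0).tolist(),
"top",((proj(s,pl(p,[(-a,-a,zz+.084),(a,-a,zz+.084),(-a,a,zz+.084)]))-[245,110]+.5)*4).round(0).tolist())
im=cv2.convertScaleAbs(crop(s,280,130,40,60,10),alpha=1.5);cv2.imwrite("pics/c6.png",im)
E
```

```text
0 [0.5293 0.155  0.2116] 12.12 [-0.1 -0.3  0.3 -0.8 -0.3  0.4  0.1  0.7 -0.   0.  -0.   0.  -0.  -0. ]
post pred crop [[199.0, 367.0], [290.0, 340.0], [329.0, 385.0], [235.0, 414.0]]
1 [0.5306 0.1546 0.2083] 11.93 [ 0.2 -1.   0.6 -1.3 -0.2  0.   0.2 -0.  -0.6  0.2 -0.1  0.1 -2.  -1. ]
post pred crop [[201.0, 367.0], [292.0, 340.0], [331.0, 385.0], [237.0, 414.0]]
30 [0.5326 0.1534 0.2082] 11.93 [ 0.  -0.   0.  -0.   0.  -0.   0.  -0.   0.2  0.3  0.9  0.3 -1.2 -0.9]
post pred crop [[204.0, 368.0], [296.0, 341.0], [335.0, 386.0], [241.0, 415.0]]
cell pred bottom [[201.0, 282.0], [241.0, 271.0], [183.0, 260.0]] top [[197.0, 159.0], [239.0, 148.0], [178.0, 138.0]]
```

View pics/c6.png

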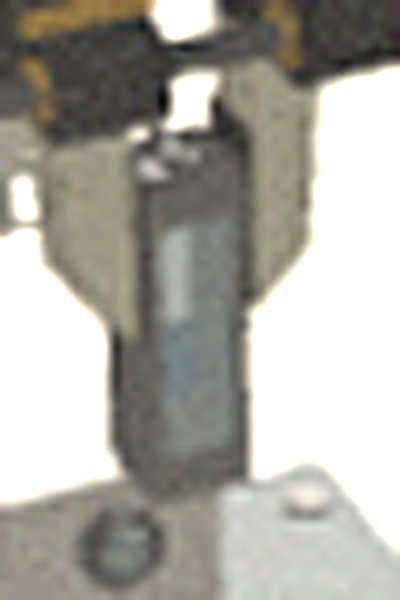

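The cell hangs centred in the tool: its bottom corner is at crop (150,490), within 1 px of the prediction. Using checker (0.5306, 0.1546) and yaw 12°, I'll enter 13 mm to +x of the seat, above the lip but below the jaw's top.

```bash
python3 go.py .5433 .1573 .081 12
```

```text
t 5.35 p [0.5295 0.1497 0.1496] yang 12.03 tilt [-0.0024 -0.0012] F [ 1.28 -0.37 -1.75] w 0.0257 gf 30.0
shift [0.0115 0.038  0.1715] turn [-0.0017  0.0005  0.0004]
```

```bash
python3 -m jog '{"delta_pos":[[0.005,0.015,0],[0.012,0.038,0.02],[0.012,0.038,0.05],[0.012,0.038,0.06],[0.012,0.038,0.06]],"turn":[[0,0,0],[0,0,0],[0,0,0],[0,0,0],[0,0,0]],"grip":[1,1,1,1,1]}'|head -2;python3 -m jog '{"delta_pos":[[0,0,0],[0,0,0],[0,0,0],[0,0,0],[0,0,0]],"turn":[[0,0,0],[0,0,0],[0,0,0],[0,0,0],[0,0,0]],"grip":[1,1,1,1,1]}'|sed -n 2,4p; python3 go.py .5433 .1573 .081 12
```

```text
t: 5.77
tcp_pos: [0.5427, 0.1585, 0.1253]
tcp_pos: [0.5441, 0.1591, 0.1271]
tool_rot: [1.974, 2.443, 0.001]
wrist_force: [-0.4, 0.5, -1.8]
t 6.18 p [0.5441 0.1591 0.1271] yang 12.12 tilt [0.0006 0.0002] F [-0.44  0.45 -1.76] w 0.0260 gf 30.0
shift [-0.004  -0.0031  0.1153] turn [ 0.0004 -0.0001  0.0014]
```

```bash
python3 -m jog '{"delta_pos":[[-0.004,-0.003,0.02],[-0.004,-0.003,0.045],[-0.004,-0.003,0.07],[-0.004,-0.003,0.09],[-0.004,-0.003,0.1]],"turn":[[0,0,0],[0,0,0],[0,0,0],[0,0,0],[0,0,0]],"grip":[1,1,1,1,1]}'|sed -n 2,4p;python3 -m jog '{"delta_pos":[[0,0,0.005],[0,0,0.01],[0,0,0.014],[0,0,0.014],[0,0,0.014]],"turn":[[0,0,0],[0,0,0],[0,0,0],[0,0,0],[0,0,0]],"grip":[1,1,1,1,1]}'|sed -n 2,4p; python3 -m jog '{"delta_pos":[[0,0,0],[0,0,0],[0,0,0],[0,0,0],[0,0,0]],"turn":[[0,0,0],[0,0,0],[0,0,0],[0,0,0],[0,0,0]],"grip":[1,1,1,1,1]}'|sed -n 4p; python3 go.py .5433 .1573 .081 12
```

```text
tcp_pos: [0.5418, 0.1568, 0.0845]
tool_rot: [-1.973, -2.442, 0.004]
wrist_force: [-0.5, -0.1, -0.7]
tcp_pos: [0.5434, 0.1574, 0.0814]
tool_rot: [1.974, 2.443, 0.001]
wrist_force: [0.5, 0.2, -1.9]
wrist_force: [-0.1, 0.0, -2.3]
t 7.43 p [0.5432 0.1572 0.0812] yang 12.12 tilt [0.0002 0.0001] F [-0.1   0.04 -2.34] w 0.0258 gf 30.0
shift [0.0001 0.0003 0.0006] turn [ 0.0001 -0.      0.0014]
```

Free and clear. Now I'll feel for the jaw in -x, 2 mm per call.

```bash
cat > st.py <<'E'
from h import *
from rig import arm
o=arm.get_obs();M=R.from_rotvec(o["tool_rot"]).as_matrix();a=np.radians(12)
e=np.array([np.cos(a),np.sin(a)]);n=np.array([-e[1],e[0]]);d=o["tcp_pos"][:2]-[.5306,.1546];F=o["wrist_force"]
print("t %.2f x %.2f y %.2f z %.2f mm | Fx %.2f Fy %.2f Fz %.2f | tilt %s w %.4f"%(o["t"],1e3*d@e,1e3*d@n,1e3*o["tcp_pos"][2],F[:2]@e,F[:2]@n,F[2],M[:2,2].round(4),o["grip_width"]))
E
python3 st.py
python3 -m jog '{"delta_pos":[[0,-0.002,0],[0,-0.004,0],[0,-0.005,0],[0,-0.005,0],[0,-0.005,0]],"turn":[[0,0,0],[0,0,0],[0,0,0],[0,0,0],[0,0,0]],"grip":[1,1,1,1,1]}'>/dev/null; python3 st.py
python3 -m jog '{"delta_pos":[[0,-0.002,0],[0,-0.004,0],[0,-0.005,0],[0,-0.005,0],[0,-0.005,0]],"turn":[[0,0,0],[0,0,0],[0,0,0],[0,0,0],[0,0,0]],"grip":[1,1,1,1,1]}'>/dev/null; python3 st.py
python3 -m jog '{"delta_pos":[[0,-0.002,0],[0,-0.004,0],[0,-0.005,0],[0,-0.005,0],[0,-0.005,0]],"turn":[[0,0,0],[0,0,0],[0,0,0],[0,0,0],[0,0,0]],"grip":[1,1,1,1,1]}'>/dev/null; python3 st.py
python3 -m jog '{"delta_pos":[[0,-0.002,0],[0,-0.004,0],[0,-0.005,0],[0,-0.005,0],[0,-0.005,0]],"turn":[[0,0,0],[0,0,0],[0,0,0],[0,0,0],[0,0,0]],"grip":[1,1,1,1,1]}'>/dev/null; python3 st.py
```

```text
t 7.43 x 12.87 y -0.03 z 81.24 mm | Fx -0.09 Fy 0.06 Fz -2.34 | tilt [0.0002 0.0001] w 0.0258
t 7.85 x 10.74 y -0.03 z 81.10 mm | Fx 0.73 Fy 0.47 Fz -1.93 | tilt [-0.0001  0.    ] w 0.0257
t 8.27 x 8.79 y -0.02 z 81.11 mm | Fx -0.23 Fy 0.20 Fz -2.04 | tilt [0. 0.] w 0.0261
t 8.68 x 6.75 y -0.07 z 81.11 mm | Fx 0.92 Fy 1.02 Fz -1.64 | tilt [-0.0001 -0.    ] w 0.0256
t 9.10 x 5.69 y 0.01 z 81.42 mm | Fx 3.15 Fy -0.13 Fz -2.16 | tilt [0.0016 0.0005] w 0.0261
```

Contact is near x ≈ 5.7 mm. I'll push on in 2 mm steps and watch for the stop's steep rise.

```bash

python3 -m jog '{"delta_pos":[[0,-0.002,0],[0,-0.004,0],[0,-0.005,0],[0,-0.005,0],[0,-0.005,0]],"turn":[[0,0,0],[0,0,0],[0,0,0],[0,0,0],[0,0,0]],"grip":[1,1,1,1,1]}'>/dev/null; python3 st.py
python3 -m jog '{"delta_pos":[[0,-0.002,0],[0,-0.004,0],[0,-0.005,0],[0,-0.005,0],[0,-0.005,0]],"turn":[[0,0,0],[0,0,0],[0,0,0],[0,0,0],[0,0,0]],"grip":[1,1,1,1,1]}'>/dev/null; python3 st.py
python3 -m jog '{"delta_pos":[[0,-0.002,0],[0,-0.004,0],[0,-0.005,0],[0,-0.005,0],[0,-0.005,0]],"turn":[[0,0,0],[0,0,0],[0,0,0],[0,0,0],[0,0,0]],"grip":[1,1,1,1,1]}'>/dev/null; python3 st.py
```

```text
t 9.52 x 3.39 y -0.02 z 81.40 mm | Fx 4.21 Fy -0.11 Fz -1.18 | tilt [0.0011 0.0004] w 0.0252
t 9.93 x 1.59 y -0.02 z 81.40 mm | Fx 5.22 Fy 0.03 Fz -2.77 | tilt [0.0016 0.0005] w 0.0259
t 10.35 x 0.00 y -0.03 z 81.44 mm | Fx 6.52 Fy -0.92 Fz -3.71 | tilt [0.0024 0.0007] w 0.0258
```

```bash

python3 -m jog '{"delta_pos":[[0,-0.002,0],[0,-0.004,0],[0,-0.005,0],[0,-0.005,0],[0,-0.005,0]],"turn":[[0,0,0],[0,0,0],[0,0,0],[0,0,0],[0,0,0]],"grip":[1,1,1,1,1]}'>/dev/null; python3 st.py
python3 -m jog '{"delta_pos":[[0,-0.001,0],[0,-0.0015,0],[0,-0.0015,0],[0,-0.0015,0],[0,-0.0015,0]],"turn":[[0,0,0],[0,0,0],[0,0,0],[0,0,0],[0,0,0]],"grip":[1,1,1,1,1]}'>/dev/null; python3 st.py
```

```text
t 10.77 x -1.60 y -0.05 z 81.45 mm | Fx 7.77 Fy -1.28 Fz -4.89 | tilt [0.0031 0.0009] w 0.0257
t 11.18 x -2.04 y -0.04 z 81.49 mm | Fx 6.99 Fy -0.20 Fz -4.32 | tilt [0.0034 0.001 ] w 0.0255
```

```bash

python3 -m jog '{"delta_pos":[[0,0,0.002],[0,0,0.004],[0,0,0.006],[0,0,0.0075],[0,0,0.0075]],"turn":[[0,0,0],[0,0,0],[0,0,0],[0,0,0],[0,0,0]],"grip":[1,1,1,1,1]}'>/dev/null; python3 st.py
python3 -m jog '{"delta_pos":[[0,0,0.002],[0,0,0.004],[0,0,0.005],[0,0,0.005],[0,0,0.005]],"turn":[[0,0,0],[0,0,0],[0,0,0],[0,0,0],[0,0,0]],"grip":[1,1,1,1,1]}'>/dev/null; python3 st.py
python3 -m jog '{"delta_pos":[[0,0,0.002],[0,0,0.004],[0,0,0.005],[0,0,0.005],[0,0,0.005]],"turn":[[0,0,0],[0,0,0],[0,0,0],[0,0,0],[0,0,0]],"grip":[1,1,1,1,1]}'>/dev/null; python3 st.py
```

```text
t 11.60 x -1.07 y 0.01 z 79.49 mm | Fx 7.02 Fy -0.32 Fz 1.42 | tilt [0.0051 0.0015] w 0.0255
t 12.02 x -1.05 y 0.01 z 77.56 mm | Fx 7.44 Fy -0.87 Fz 2.20 | tilt [0.0052 0.0015] w 0.0259
t 12.43 x -1.05 y 0.07 z 75.56 mm | Fx 7.60 Fy -0.98 Fz 0.79 | tilt [0.0052 0.0015] w 0.0258
```

```bash

python3 -m jog '{"delta_pos":[[0,-0.001,0],[0,-0.002,0],[0,-0.003,0],[0,-0.003,0],[0,-0.003,0]],"turn":[[0,0,0],[0,0,0],[0,0,0],[0,0,0],[0,0,0]],"grip":[1,1,1,1,1]}'>/dev/null; python3 st.py
python3 -m jog '{"delta_pos":[[0,0,0.001],[0,0,0.002],[0,0,0.003],[0,0,0.0035],[0,0,0.0035]],"turn":[[0,0,0],[0,0,0],[0,0,0],[0,0,0],[0,0,0]],"grip":[1,1,1,1,1]}'>/dev/null; python3 st.py
```

```text
t 12.85 x -2.01 y 0.03 z 75.57 mm | Fx 6.47 Fy 0.63 Fz 0.81 | tilt [0.0057 0.0017] w 0.0258
t 13.27 x -1.81 y 0.07 z 74.37 mm | Fx 7.45 Fy -0.99 Fz 2.54 | tilt [0.006  0.0018] w 0.0259
```

```bash

python3 -m jog '{"delta_pos":[[0,0,0.001],[0,0,0.002],[0,0,0.003],[0,0,0.0035],[0,0,0.0035]],"turn":[[0,0,0],[0,0,0],[0,0,0],[0,0,0],[0,0,0]],"grip":[1,1,1,1,1]}'>/dev/null; python3 st.py
python3 -m jog '{"delta_pos":[[0,0,0.001],[0,0,0.002],[0,0,0.003],[0,0,0.0035],[0,0,0.0035]],"turn":[[0,0,0],[0,0,0],[0,0,0],[0,0,0],[0,0,0]],"grip":[1,1,1,1,1]}'>/dev/null; python3 st.py
```

```text
t 13.68 x -1.79 y 0.09 z 72.97 mm | Fx 7.14 Fy -0.03 Fz 2.39 | tilt [0.006  0.0018] w 0.0258
t 14.10 x -1.81 y 0.08 z 71.56 mm | Fx 7.01 Fy -0.50 Fz 2.37 | tilt [0.006  0.0018] w 0.0259
```

The foot is past the lip top with no rise in force, so I'm continuing down.

```bash

python3 -m jog '{"delta_pos":[[0,0,0.001],[0,0,0.003],[0,0,0.005],[0,0,0.006],[0,0,0.006]],"turn":[[0,0,0],[0,0,0],[0,0,0],[0,0,0],[0,0,0]],"grip":[1,1,1,1,1]}'>/dev/null; python3 st.py
python3 -m jog '{"delta_pos":[[0,0,0.001],[0,0,0.003],[0,0,0.005],[0,0,0.006],[0,0,0.006]],"turn":[[0,0,0],[0,0,0],[0,0,0],[0,0,0],[0,0,0]],"grip":[1,1,1,1,1]}'>/dev/null; python3 st.py
python3 -m jog '{"delta_pos":[[0,0,0.001],[0,0,0.002],[0,0,0.003],[0,0,0.003],[0,0,0.003]],"turn":[[0,0,0],[0,0,0],[0,0,0],[0,0,0],[0,0,0]],"grip":[1,1,1,1,1]}'>/dev/null; python3 st.py
```

```text
t 14.52 x -1.82 y 0.09 z 69.15 mm | Fx 7.85 Fy -0.82 Fz 1.58 | tilt [0.0059 0.0018] w 0.0261
t 14.93 x -1.86 y 0.10 z 66.71 mm | Fx 7.80 Fy 0.49 Fz 1.81 | tilt [0.0058 0.0018] w 0.0258
t 15.35 x -1.83 y 0.08 z 65.54 mm | Fx 7.45 Fy -0.44 Fz 2.53 | tilt [0.0059 0.0018] w 0.0255
```

```bash

python3 -m jog '{"delta_pos":[[0,0,0.001],[0,0,0.002],[0,0,0.003],[0,0,0.003],[0,0,0.003]],"turn":[[0,0,0],[0,0,0],[0,0,0],[0,0,0],[0,0,0]],"grip":[1,1,1,1,1]}'>/dev/null; python3 st.py
python3 -m jog '{"delta_pos":[[0,0,0.001],[0,0,0.002],[0,0,0.002],[0,0,0.002],[0,0,0.002]],"turn":[[0,0,0],[0,0,0],[0,0,0],[0,0,0],[0,0,0]],"grip":[1,1,1,1,1]}'>/dev/null; python3 st.py
```

```text
t 15.77 x -1.83 y 0.11 z 64.34 mm | Fx 8.13 Fy -0.06 Fz 1.99 | tilt [0.0058 0.0018] w 0.0255
t 16.18 x -1.83 y 0.09 z 63.55 mm | Fx 7.95 Fy 0.16 Fz 2.40 | tilt [0.0059 0.0018] w 0.0255
```

Home is expected around z = 63 mm, so the steps are now 0.4 to 0.8 mm.

```bash

python3 -m jog '{"delta_pos":[[0,0,0.001],[0,0,0.0015],[0,0,0.0015],[0,0,0.0015],[0,0,0.0015]],"turn":[[0,0,0],[0,0,0],[0,0,0],[0,0,0],[0,0,0]],"grip":[1,1,1,1,1]}'>/dev/null; python3 st.py
python3 -m jog '{"delta_pos":[[0,0,0.001],[0,0,0.0015],[0,0,0.0015],[0,0,0.0015],[0,0,0.0015]],"turn":[[0,0,0],[0,0,0],[0,0,0],[0,0,0],[0,0,0]],"grip":[1,1,1,1,1]}'>/dev/null; python3 st.py
```

```text
t 16.60 x -1.74 y 0.11 z 63.10 mm | Fx 8.17 Fy -1.25 Fz 2.94 | tilt [0.006  0.0018] w 0.0259
t 17.02 x -1.69 y 0.12 z 63.07 mm | Fx 6.02 Fy -0.82 Fz 7.82 | tilt [0.0061 0.0019] w 0.0260
```

It has reached the floor: z is stuck at 63.1 and Fz has risen to 7.8 N. I'll keep the gentle press and ease over to the lip.

```bash

python3 -m jog '{"delta_pos":[[0,0.001,0],[0,0.002,0],[0,0.003,0],[0,0.004,0],[0,0.004,0]],"turn":[[0,0,0],[0,0,0],[0,0,0],[0,0,0],[0,0,0]],"grip":[1,1,1,1,1]}'>/dev/null; python3 st.py
python3 -m jog '{"delta_pos":[[0,0.001,0],[0,0.0015,0],[0,0.002,0],[0,0.002,0],[0,0.002,0]],"turn":[[0,0,0],[0,0,0],[0,0,0],[0,0,0],[0,0,0]],"grip":[1,1,1,1,1]}'>/dev/null; python3 st.py
```

```text
t 17.43 x -1.51 y 0.13 z 63.03 mm | Fx 2.85 Fy 0.43 Fz 12.17 | tilt [0.0034 0.0011] w 0.0263
t 17.85 x -1.46 y 0.11 z 63.02 mm | Fx 0.86 Fy 0.60 Fz 14.06 | tilt [0.0021 0.0007] w 0.0264
```

```bash

python3 -m jog '{"delta_pos":[[0,0.001,0],[0,0.002,0],[0,0.002,0],[0,0.002,0],[0,0.002,0]],"turn":[[0,0,0],[0,0,0],[0,0,0],[0,0,0],[0,0,0]],"grip":[1,1,1,1,1]}'>/dev/null; python3 st.py
python3 -m jog '{"delta_pos":[[0,0,0],[0,0,0],[0,0,0],[0,0,0],[0,0,0]],"turn":[[0,0,0],[0,0,0],[0,0,0],[0,0,0],[0,0,0]],"grip":[0.7,0.6,0.5,0.5,0.5]}'>/dev/null; python3 st.py
python3 -m jog '{"delta_pos":[[0,0,0],[0,0,0],[0,0,0],[0,0,0],[0,0,0]],"turn":[[0,0,0],[0,0,0],[0,0,0],[0,0,0],[0,0,0]],"grip":[0.5,0.5,0.5,0.5,0.5]}'>/dev/null; python3 st.py
```

```text
t 18.27 x -1.40 y 0.14 z 62.98 mm | Fx -1.76 Fy -0.26 Fz 16.83 | tilt [0.0007 0.0004] w 0.0262
t 18.68 x -3.44 y -0.15 z 59.90 mm | Fx -0.33 Fy 0.11 Fz -0.73 | tilt [-0.003  -0.0009] w 0.0447
t 19.10 x -1.86 y -0.07 z 60.64 mm | Fx 0.81 Fy 0.17 Fz -0.18 | tilt [-0.0002 -0.    ] w 0.0459
```

```bash

python3 -m jog '{"delta_pos":[[0,0.001,-0.01],[0,0.001,-0.03],[0,0.001,-0.06],[0,0.001,-0.1],[0,0.001,-0.15]],"turn":[[0,0,0],[0,0,0],[0,0,0],[0,0,0],[0,0,0]],"grip":[0.5,0.5,0.5,0.5,0.5]}'>/dev/null; python3 st.py
python3 -m jog '{"delta_pos":[[0,0,-0.06],[0,0,-0.13],[0,0,-0.2],[0,0,-0.24],[0,0,-0.25]],"turn":[[0,0,0],[0,0,0],[0,0,0],[0,0,0],[0,0,0]],"grip":[0.5,0.5,0.5,0.5,0.5]}'>/dev/null; python3 st.py
python3 - <<'E'
from h import *
from rig import arm
s=arm.capture("side");pickle.dump(s,open("side3.pkl","wb"))
cv2.imwrite("pics/c7.png",crop(s,250,130,100,100,6))
def pl(p,L): 
  c,s_=np.cos(p[2]),np.sin(p[2]); return np.array([[p[0]+c*x-s_*y,p[1]+s_*x+c*y,z] for x,y,z in L])
a=.013;p=[.5306-.0014,.1546-.0003,np.radians(12)]
for z in(.1,.103): print(z,((proj(s,pl(p,[(-a,-a,z),(a,-a,z),(a,a,z),(-a,a,z)]))-[250,130]+.5)*6).round(0).tolist())
E
```

```text
t 19.52 x -1.91 y -0.11 z 121.67 mm | Fx -0.11 Fy 0.09 Fz 0.25 | tilt [-0.001  -0.0003] w 0.0462
t 19.93 x 1.10 y 0.22 z 225.88 mm | Fx 0.26 Fy -0.15 Fz 0.36 | tilt [0.0075 0.0025] w 0.0465
0.1 [[269.0, 305.0], [329.0, 288.0], [301.0, 256.0], [242.0, 272.0]]
0.103 [[269.0, 298.0], [329.0, 282.0], [301.0, 250.0], [242.0, 266.0]]
```

View pics/c7.png

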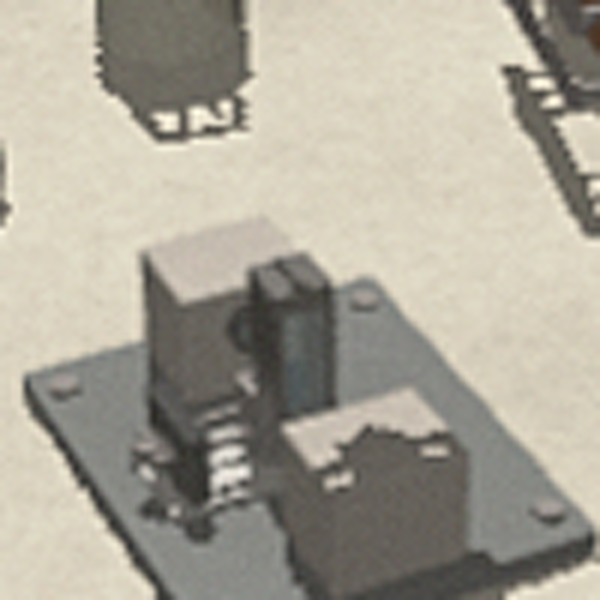

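The picture shows the cell standing upright between the posts: its top is at crop (250–330, 252–300), which matches the prediction for fully home. The glass looks along the light path, the jaw is against its side, and the gripper is well clear.

```bash
python3 -m jog '{"delta_pos":[[0,0,0],[0,0,0],[0,0,0],[0,0,0],[0,0,0]],"turn":[[0,0,0],[0,0,0],[0,0,0],[0,0,0],[0,0,0]],"grip":[0.5,0.5,0.5,0.5,0.5]}'>/dev/null; python3 -c "
from rig import arm
print(arm.hand_in())"
```

```text
the job is handed in; nothing more can be done
None
```

The glaze cell is in the light checker, standing on the carrier floor and clamped by the jaw against the lip, with its glass looking along the light path. The job was handed in at about 20 s with the gripper clear; no verdict came back. The highest force I read was about 17 N, pressing the cell down.

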